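# Set the rotary table to its zero line and lock it

## Robot

A 6-joint arm with a two-finger parallel gripper is mounted at the origin on a cart in front of the work surface, level with it; the furniture and walls round the work are solid. World frame = base frame: x ahead of the robot, y to its left, z up, the work surface at z = 0. Lengths are in mm, angles in rad, forces in N, time in s.
With the tool pointing down it reaches from about 200 to 875 mm from the base axis. Payload 3.4 kg.
Tool frame: the origin (TCP) lies midway between the tips of the shut fingers; the grasp point (between the pads) lies 19 mm behind it (manip.grip_point_offset is the z of the grasp point in the tool frame, in mm); z points along the fingers, y is the line along which they close (so a half turn about z gives the same grasp; the last joint's range is limited). The gripper opens to 94 mm and grips with 3 to 60 N. Pads are 16 mm wide; open, the fingers measure 119 mm over their backs; the gripper's body (75 mm by 177 mm) begins 78 mm behind the grasp point.
Start: joints at [1.031, 0.276, 1.505, -0, 1.361, -0.121], TCP at [233.853, 525.336, 205.493] pointing down, gripper open.
Joint ranges: [-2.89, 2.89], [-0.75, 2.08], [0.22, 2.7], [-1.18, 4.32], [0.11, 2.71], [-2.7, 2.7]. Speed limits (rad/s): [2.57, 2.57, 3.14, 3.14, 3.14, 3.14].

## Interface

Orientations are given as a unit quaternion [x, y, z, w].
In Python, from rig import monitor, viewer, manip gives the robot as it stands. The module is installed in compiled form; this text tells all that it offers.
- The arm moves only by the shell command python3 -m crank 'ROWS'. ROWS is JSON, a list that holds one entry, the list of rows, each a list of 5 numbers: the finger opening in cm, from 0 to 9.4, then the shift along the world's x, y, z in cm, then the turn about the world's z in degrees. A call has 1 to 20 rows; each row shifts and turns the commanded pose from where the row before left it; what a row does not reach is not made up. A row lasts 1/8 s, in which the tool goes at most 62.5 mm and 10.7 degrees, less where a joint would pass 70% of its speed; a pose out of reach is approached as far as the arm can. A call with a gripper value outside its range is refused whole. The fingers move at their own pace and stop on an object; the grip force is fixed at half the most. Time passes only in rows, so rows that do not move let the fingers close. It gives the time, the measured TCP pose, the force, the opening and the grip force at its end, in the units of the state.
- monitor.state(): the state, without advancing time (a new reading comes with each control period).
- viewer.snapshot(name): name is "scene" or "top" or "wrist"; returns the picture (480x640x3 uint8, blue, green, red); there is no depth.
- viewer.camera_info(name): a dict with "camera_matrix" (3x3 intrinsics, pixels), "extrinsics" (4x4, takes a point from world to camera coordinates). Camera axes: x right, y down, z forward; pixel columns grow to the right and rows downward; lengths in mm; the calibration is good to about 2 mm. The wrist camera is an equidistant fisheye: a pixel r from the principal point sees the ray r / f radians off the axis. A picture is of the moment at which its call begins: read the wrist's pose just before it. camera_info takes no time and is no camera call; for the wrist camera it gives the pose at the moment of the call.
- manip.sign_off(): hands the job in; it is judged then, once.
The state is a dict: "time_s": time; "qpos": joint angles; "qvel": joint speeds; "effort": joint torques, N m; "eef_pos": TCP position; "tool_rot": TCP orientation; "wrist_force": force on the tool from outside, world axes, zero at the start; "torque": the same for the moment, N m; "width": opening from 0.0 (shut) to 1.0 (fully open); "finger_force": force on a finger pad.
Only numpy, scipy, OpenCV 4.12 (cv2) and the standard library are available. Lean on these libraries where they do the work, as an engineer would, in place of code of your own. Each camera call takes 0.05 s, during which the arm holds its last target. There are 200 camera calls.

## Task

Set the small rotary table by fingertip: push the lug on its turntable round until the turntable's index line lines up with the zero line of the scale ring (the one broad line across the ring's full width), and only then press the round lock plunger at the table's left side fully down. Pinch, grip or lift nothing: push the lug on one side at a time, let the setting ring ride along on the turntable, and leave the other loose things where they are.

Things in the scene. Friction and masses are not known exactly. Their poses are not given: they have to be found in the camera images.
- zero_line (a point): Inner end of the zero line of the fixed bare-metal scale ring (206 mm across), 75.5 mm from the table's axis, 36 mm above the worktop, on the robot's side. The zero line is dark, 4 mm wide, and runs outward from here 26.5 mm across the whole ring; the ring's 35 other lines, every 10 degrees, are thin and 8 or 13 mm long. x axis outward along the line.
- index_mark (a point): Outer end of the turntable's index line, 75.5 mm from the axis, 36 mm above the worktop. The line is dark, radial, 4 mm wide, 33 mm long, and runs inward from here on the turntable's top, opposite to the lug. It turns with the turntable and has to come beside zero_line. x axis outward along the line.
- dial (a joint): Turntable angle, rad, positive counter-clockwise from above; 0: index line along +x of rotary_base. Steel disc 149 mm across, top 40 mm above the worktop. May be turned either way (limits +-6; 70 to 180 degrees by the shorter way). About 2 to 3 N of push on the lug turns it; friction stops it when the push stops.
- lug_center (a point): Centre of the driving lug, an upright dark steel block 28 mm (radial) x 24 mm (circumferential) x 31 mm high, 56 mm from the axis, opposite to the index line. This point is 56 mm above the worktop, the lug's top 71 mm. Push it on one of the two sides that face along the circumference; pressing both at once is pinching. x axis radially inward.
- rotary_base: Grey base of the rotary table, 216 mm across, 30 mm high, fixed. Origin on the turntable's axis at worktop height, z up. At its left (+y of this body) a boss carries the lock plunger, 124 mm from the axis; two low hold-down ears at its right.
- lock_plunger (a joint): How far the lock plunger is pushed down, m: 0 up (start), 0.008 fully down on its stop. It moves straight down, needs about 3 to 6 N, has no spring and stays where it is left.
- plunger_top (a point): Centre of the top face of the lock plunger's round black cap, 32 mm across; 60 mm above the worktop when up, 52 mm when down.
- setting_ring: Loose steel setting ring (workpiece), 52 mm across, 12 mm high, lying near the centre of the turntable. Origin at the centre of its underside. Leave it lying; it rides along as the turntable turns.
- v_block: Loose bystander: hardened V-block, 44 x 36 x 34 mm, on the worktop right of the table. Origin at the centre of its underside.
- gauge_block: Loose bystander: flat steel gauge block, 15 x 30 x 9 mm, on the worktop. Origin at the centre of its underside.
- loupe: Loose bystander: green loupe, 39 mm across, 30 mm high, on the worktop. Origin at the centre of its underside.
- small_ring: Loose bystander: small setting ring, 34 mm across, 12 mm high, on the worktop between robot and table. Origin at the centre of its underside.
Things that resemble listed ones, but are neither listed nor needed, are in the scene too. There is more than one size of the setting_ring; the job needs the smallest.

How it is judged (in metres and radians):
On the way, in this order (a step that is already met when the one before it is completed fails the run):
1. the index line stands still beside the zero line, with the plunger still up (horizontal distance between index_mark and zero_line below 0.0042 m and velocity of joint dial between -0.05 and 0.05 rad/s and value of joint lock_plunger below 0.003 m), for 0.3 s.
2. the lock plunger is fully down (value of joint lock_plunger above 0.0065 m), for 0.2 s.
At the end, for the whole second after the job is handed in: Index mark within 4.2 mm (3 degrees) of the zero line, turntable at rest, plunger down at least 6.5 of its 8 mm, setting ring lying at rest on the turntable within 20 mm of its axis, the four bystanders within 15 mm of where they stood (horizontal distance between index_mark and zero_line below 0.0042 m and value of joint lock_plunger above 0.0065 m and velocity of joint dial between -0.02 and 0.02 rad/s and horizontal distance between setting_ring and rotary_base below 0.02 m and height (world z) of setting_ring between 0.036 and 0.044 m and linear speed of setting_ring below 0.02 m/s and distance of each of v_block, gauge_block, loupe, small_ring from where it was at the start of the episode below 0.015 m); the robot touches nothing.
It fails at once if the lug is pinched (both halves pressed by the fingers at once) (contact force between the fingers and dial_c2 above 1.5 N and contact force between the fingers and dial_c3 above 1.5 N).
It fails at once if the plunger is pressed while the index line is not at the zero line (value of joint lock_plunger above 0.004 m and horizontal distance between index_mark and zero_line above 0.006 m).
It fails at once if the setting ring is lifted or pushed off the middle of the turntable (height (world z) of setting_ring above 0.048 m or horizontal distance between setting_ring and rotary_base above 0.025 m).
It fails at once if a bystander is moved or lifted (distance of any of v_block, gauge_block, loupe, small_ring from where it was at the start of the episode above 0.02 m).
It also fails if it takes over 64 s, if anything falls off the work surface, if the arm or the gripper's body presses on something with over 40 N, if the wrist force passes 120 N, or if a joint passes its speed limit or range.

## Working session

There is one attempt and no reset: what is moved stays moved. The work goes in short steps, Python scripts to look and compute and a shell command to move; the robot and the scene stay as the last step left them, time stands still between calls to the robot, and variables do not carry over. Pictures are saved under pics/ and viewed, at most 10 in all, crops included, and the job is handed in when it is done.

```bash
mkdir -p pics
python3 - <<'E'
from rig import monitor, viewer
import cv2, numpy as np
s=monitor.state(); print(s)
for n in("top","scene"):
    cv2.imwrite(f"pics/{n}0.png",viewer.snapshot(n)); i=viewer.camera_info(n); print(n,np.round(i["camera_matrix"],1).tolist(),np.round(i["extrinsics"],4).tolist())
E
```

```text
{'time_s': 0.0, 'qpos': array([ 1.03100068e+00,  2.76557857e-01,  1.50606806e+00, -2.21675791e-05,
        1.36069131e+00, -1.21033864e-01]), 'qvel': array([-0.00023792,  0.00065277,  0.00020362,  0.00020652,  0.00030618,
        0.00275056]), 'effort': array([ 1.19063538e-03, -4.04589558e+01, -2.37230551e+01,  7.04802526e-02,
        3.44063120e-02, -1.24615776e-04]), 'eef_pos': array([233.56228551, 524.8348132 , 204.65184429]), 'tool_rot': array([ 2.07852007e-01,  9.78159905e-01, -8.19161098e-04, -2.69504887e-04]), 'wrist_force': array([0.81719043, 0.05291517, 0.05316398]), 'torque': array([ 0.02439333,  0.00518808, -0.02080717]), 'finger_force': 0.0, 'width': 0.9997330303952634}
top [[495.7, 0.0, 321.4], [0.0, 495.7, 244.8], [0.0, 0.0, 1.0]] [[-0.001, -0.9997, -0.024, -251.5676], [-0.9842, 0.0053, -0.1769, 541.979], [0.177, 0.0234, -0.9839, 824.2964], [0.0, 0.0, 0.0, 1.0]]
scene [[617.3, 0.0, 319.8], [0.0, 617.3, 233.6], [0.0, 0.0, 1.0]] [[0.754, -0.6565, -0.0205, -570.722], [-0.4669, -0.5138, -0.7197, 161.7828], [0.462, 0.5522, -0.694, 976.4952], [0.0, 0.0, 0.0, 1.0]]
```

View pics/top0.png

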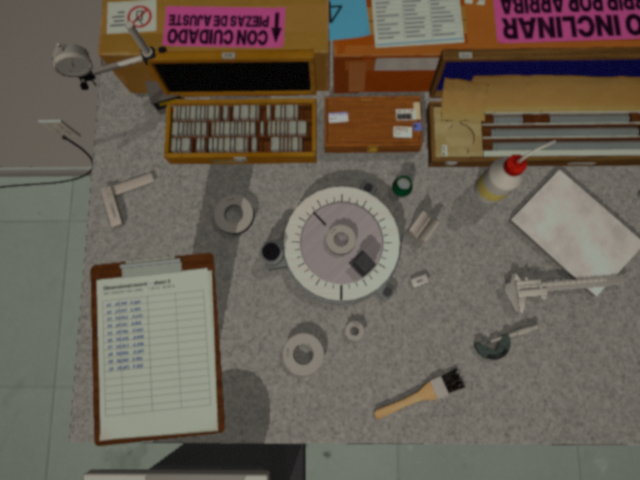

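View pics/scene0.png

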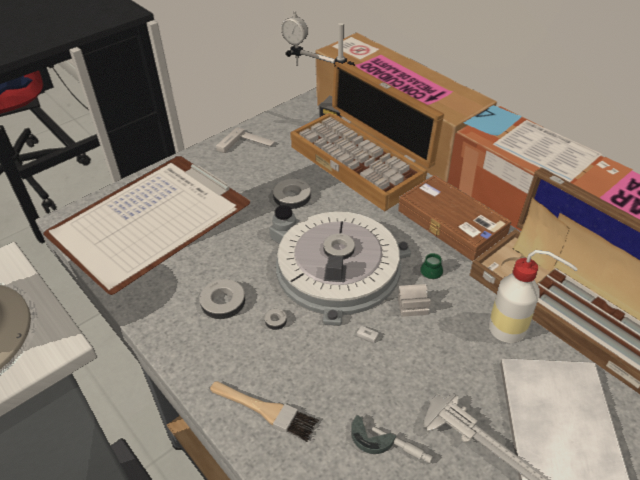

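Top view: the table is centred near (342,243), the index line is at (319,216), the lug at (362,264), the zero line at (341,293) and the plunger cap at (271,252). Possible confusions:
- **Rings:** setting ring on the turntable (341,239); larger loose rings at (234,213) and (303,354); small_ring at (355,330).
- **Index or zero line:** thin scale lines around the ring.
- **Plunger:** the round ear bolts at (368,187) and (389,291), or the green loupe at (402,186).

By the description, I choose the lug at (362,264) and the black cap at (271,252). I'll check both in a rectified crop.

```bash
cat > h.py <<'E'
import cv2, numpy as np
from rig import monitor, viewer
def H(n,z):
    i=viewer.camera_info(n); P=i["camera_matrix"]@i["extrinsics"][:3]
    return np.c_[P[:,0],P[:,1],P[:,2]*z+P[:,3]]      # (x,y,1)->pixel
def w(n,u,v,z):
    p=np.linalg.solve(H(n,z),[u,v,1]); return p[:2]/p[2]
def pix(n,p):
    q=H(n,p[2])@[p[0],p[1],1]; return q[:2]/q[2]
def rect(img,n,z,c,half=150,s=2):                    # up=+x, left=+y
    A=np.array([[0,-1/s,c[0]+half],[-1/s,0,c[1]+half],[0,0,1.]])
    return cv2.warpPerspective(img,np.linalg.inv(H(n,z)@A),(int(2*half*s),)*2,flags=cv2.INTER_CUBIC) if 0 else cv2.warpPerspective(img,H(n,z)@A,(int(2*half*s),)*2,flags=cv2.INTER_CUBIC|cv2.WARP_INVERSE_MAP)
def polar(img,n,z,c,r,ths):
    p=np.stack([c[0]+r*np.cos(ths),c[1]+r*np.sin(ths)],-1)
    q=cv2.perspectiveTransform(p.reshape(-1,1,2),H(n,z))[:,0].astype(np.float32)
    return cv2.remap(cv2.cvtColor(img,cv2.COLOR_BGR2GRAY),q[:,:1],q[:,1:],cv2.INTER_LINEAR)[:,0].astype(float)
E
python3 - <<'E'
from h import *
img=cv2.imread("pics/top0.png")
for n,u,v,z in(("c",342,243,36),("idx",315,211,40),("lug",363,262,71),("zero",341,287,36),("plunger",271,251,60),("sring",341,238,52),("small",355,329,12)):
    print(n,w("top",u,v,z).round(1))
# ring fit: bright ring outer edge (z=36)
g=cv2.cvtColor(img,cv2.COLOR_BGR2GRAY)
c=w("top",342,243,36)
for k in range(4):
    th=np.linspace(-np.pi,np.pi,180,endpoint=False); rs=np.arange(92,114,.5)
    M=np.array([polar(img,"top",36,c,r,th) for r in rs]); e=rs[np.argmin(np.diff(M,axis=0),0)]+.25
    A=np.c_[np.cos(th),np.sin(th),np.ones_like(th)]; ok=np.ones(180,bool)
    for _ in range(3):
        x=np.linalg.lstsq(A[ok],e[ok],rcond=None)[0]; ok=abs(A@x-e)<2
    c=c+x[:2]; 
print("axis",c.round(1),"R",x[2].round(1),ok.sum())
th=np.radians(np.arange(0,360,.5))
Z=np.mean([polar(img,"top",36,c,r,th) for r in (91,93,95,97,99)],0)
I=np.mean([polar(img,"top",40,c,r,th) for r in range(46,72,3)],0)
print("zero",np.degrees(th[np.argsort(Z)[:8]]),"idx",np.degrees(th[np.argsort(I)[:40]]))
R=rect(img,"top",40,c,140,2); cv2.imwrite("pics/r0.png",R)
E
```

```text
c [ 545.9 -289.6]
idx [ 603.6 -241.8]
lug [ 506.7 -324.1]
zero [ 467.9 -287.2]
plunger [ 528.1 -166.7]
sring [ 551.8 -287.6]
small [ 395.8 -311.7]
axis [ 547.9 -288.1] R 102.3 178
zero [179.5 179.  178.5 180.  178.  180.5 177.5 181. ] idx [212.  212.5 211.5 213.  211.  213.5 210.5 214.  214.5 210.  215.  209.5
 215.5 216.  209.  216.5 217.  217.5 233.  232.5 218.  233.5 231.  231.5
 232.  227.5 218.5 219.5 220.  234.  234.5 230.  225.  219.  230.5 228.
 220.5 224.5 225.5 227. ]
```

View pics/r0.png

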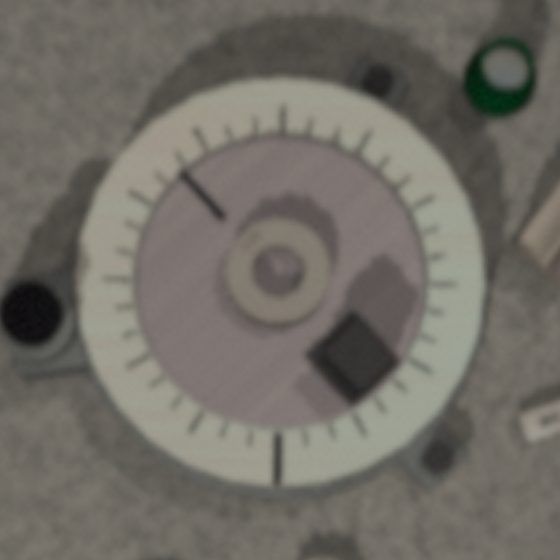

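The rectified crop (2 px/mm, up = +x, left = +y) confirms the choices. The zero line is at the bottom (277,460), the index line at the upper left (185,173)-(222,217), the lug at (352,357) and the plunger cap at (33,313). The index is at about 41° and zero at about 179°, so the turntable goes CCW by about 138°, pushing the lug's zero-line side. I'll move above the entry point with the fingers shut.

```bash
python3 -m crank '[[[0,1.56,-5.15,0,-7.2],[0,1.56,-5.15,0,-7.2],[0,1.56,-5.15,0,-7.2],[0,1.56,-5.15,0,-7.2],[0,1.56,-5.15,0,-7.2],[0,1.56,-5.15,0,-7.2],[0,1.56,-5.15,0,-7.2],[0,1.56,-5.15,0,-7.2],[0,1.56,-5.15,0,-7.2],[0,1.56,-5.15,0,-7.2],[0,1.56,-5.15,0,-7.2],[0,1.56,-5.15,0,-7.2],[0,1.56,-5.15,0,-7.2],[0,1.56,-5.15,0,-7.2],[0,1.56,-5.15,0,-7.2],[0,1.56,-5.15,0,-7.2],[0,0,0,0,0],[0,0,0,0,0]]]'
python3 - <<'E'
from h import *
s=monitor.state(); print(s["eef_pos"],s["qpos"],s["tool_rot"])
img=cv2.imread("pics/top0.png"); c=np.array([547.9,-288.1])
th=np.radians(np.arange(20,70,.25))
for r in(46,52,58,64,70): print(r,np.degrees(th[np.argmin(polar(img,"top",40,c,r,th))]))
th=np.radians(np.arange(170,190,.25))
for r in(78,84,90,96): print(r,np.degrees(th[np.argmin(polar(img,"top",36,c,r,th))]))
cv2.imwrite("pics/t1.png",viewer.snapshot("top")[100:340,200:480].repeat(2,0).repeat(2,1))
E
```

```text
time_s: 2.35
eef_pos: [482.8, -298.0, 204.8]
tool_rot: [0.937, 0.349, -0.0, -0.001]
wrist_force: [-0.2, -0.1, 0.1]
width: 0.006
finger_force: 0.0
[ 482.7879836  -297.96594555  204.75769586] [-6.75902222e-01  2.66098325e-01  1.52069104e+00  4.63631193e-04
  1.35713642e+00  1.82483422e-01] [ 9.37243413e-01  3.48673734e-01 -4.04048671e-04 -1.11754955e-03]
46 42.5
52 42.25
58 42.5
64 42.0
70 42.25
78 179.25
84 179.25
90 179.25
96 179.25
```

View pics/t1.png

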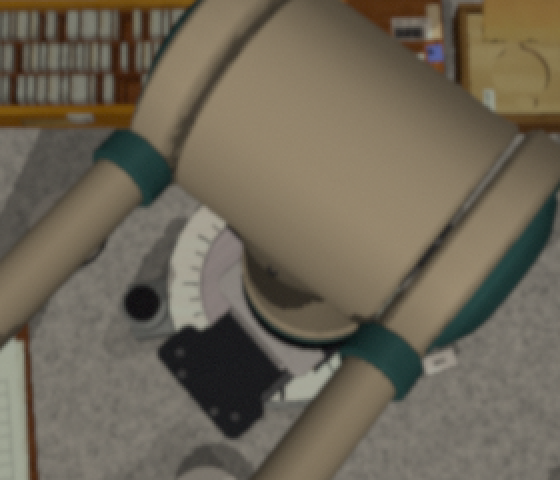

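```bash
python3 -m crank '[[[0,0,0,-3.9,0],[0,0,0,-3.9,0],[0,0,0,-3.9,0],[0,0,0,-3.9,0],[0,0,0,0,0],[0,0,0,0,0]]]'
python3 - <<'E'
from h import *
c=np.array([547.9,-288.1]); f=lambda a,D: c+56*np.array([np.cos(a),np.sin(a)])+D*np.array([np.sin(a),-np.cos(a)])
p=monitor.state()["eef_pos"][:2]; a0=np.radians(222.3)
print(f(a0,24.5)-p)
a=a0; 
P=[f(a0,24.5)]+[f(a0+np.radians(8*k),24.5) for k in range(1,18)]
print(np.diff(P,axis=0).round(1).tolist())
cv2.imwrite("pics/w1.png",viewer.snapshot("wrist"))
E
```

```text
time_s: 3.15
eef_pos: [484.3, -298.5, 51.1]
tool_rot: [0.937, 0.349, 0.001, 0.001]
wrist_force: [0.1, 0.6, -0.2]
width: 0.006
finger_force: 0.0
[ 5.69649806 -9.18767297]
[[3.3, -7.9], [4.4, -7.3], [5.3, -6.7], [6.2, -5.9], [7.0, -4.9], [7.6, -3.9], [8.0, -2.8], [8.4, -1.7], [8.5, -0.5], [8.5, 0.7], [8.3, 1.9], [8.0, 3.0], [7.5, 4.1], [6.8, 5.1], [6.1, 6.0], [5.2, 6.8], [4.2, 7.4]]
```

View pics/w1.png

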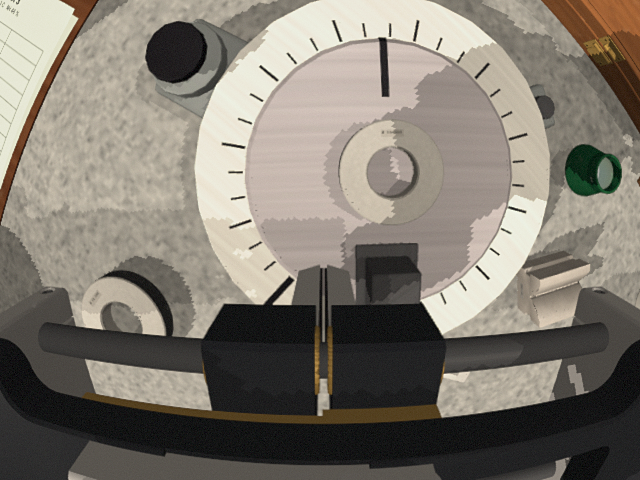

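The wrist view shows the shut fingers (325,290) beside the lug (388,272) on its zero-line side. The setting ring is at (391,172) and the index line at (384,65). Now the push, in 4° rows.

```bash
python3 -m crank '[[[0,0.28,-0.46,0,0],[0,0.29,-0.46,0,0],[0,0.16,-0.40,0,4],[0,0.17,-0.39,0,4],[0,0.22,-0.37,0,4],[0,0.22,-0.36,0,4],[0,0.26,-0.34,0,4],[0,0.27,-0.33,0,4],[0,0.31,-0.30,0,4],[0,0.31,-0.29,0,4],[0,0.35,-0.25,0,4],[0,0.35,-0.24,0,4],[0,0.38,-0.20,0,4],[0,0.38,-0.19,0,4],[0,0.40,-0.14,0,4],[0,0.40,-0.14,0,4],[0,0,0,0,0],[0,0,0,0,0]]]'
python3 - <<'E'
from h import *
cv2.imwrite("pics/w2.png",viewer.snapshot("wrist"))
c=np.array([547.9,-288.1]);a=np.radians(222.3+56); f=lambda a,D: c+56*np.array([np.cos(a),np.sin(a)])+D*np.array([np.sin(a),-np.cos(a)])
print(monitor.state()["eef_pos"][:2]-f(a,24.5))
E
```

```text
time_s: 5.45
eef_pos: [530.5, -347.4, 49.5]
tool_rot: [0.664, 0.747, -0.0, -0.0]
wrist_force: [-1.8, 0.2, 0.2]
width: 0.009
finger_force: 1.0
[-1.19372441 -0.32361053]
```

View pics/w2.png

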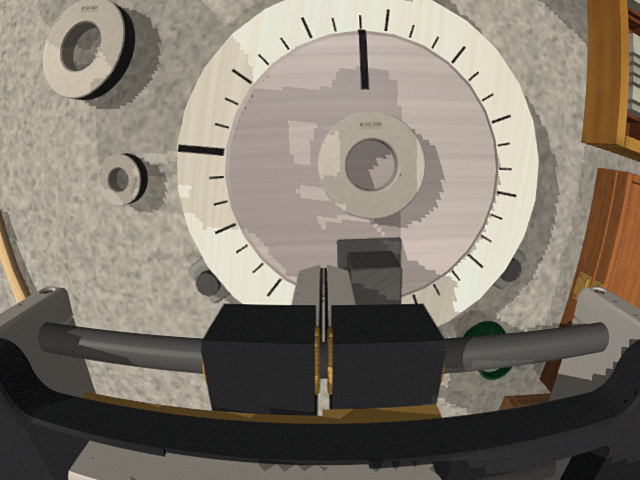

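The lug (370,265) rides against the finger tip. The index line is at (363,60), the zero line at (200,150) and the ring is centred at (371,165). I'll continue by 72°, then measure.

```bash
python3 -m crank '[[[0,0.42,-0.09,0,4],[0,0.42,-0.08,0,4],[0,0.43,-0.03,0,4],[0,0.42,-0.02,0,4],[0,0.43,0.03,0,4],[0,0.42,0.04,0,4],[0,0.42,0.09,0,4],[0,0.41,0.10,0,4],[0,0.40,0.15,0,4],[0,0.40,0.15,0,4],[0,0.38,0.20,0,4],[0,0.37,0.21,0,4],[0,0.34,0.25,0,4],[0,0.34,0.26,0,4],[0,0.31,0.30,0,4],[0,0.30,0.30,0,4],[0,0.26,0.34,0,4],[0,0.26,0.34,0,4],[0,0,0,0,0],[0,0,0,0,0]]]'
cat >> h.py <<'E'
def wrist_angles(name):
    i=viewer.camera_info("wrist"); img=viewer.snapshot("wrist"); cv2.imwrite(name,img)
    g=cv2.cvtColor(img,cv2.COLOR_BGR2GRAY); K=i["camera_matrix"];E=i["extrinsics"]
    def samp(c,r,z,th):
        p=np.stack([c[0]+r*np.cos(th),c[1]+r*np.sin(th),np.full_like(th,z)],-1)@E[:3,:3].T+E[:3,3]
        rho=np.hypot(p[:,0],p[:,1]); t=np.arctan2(rho,p[:,2])
        q=np.stack([K[0,0]*t*p[:,0]/rho+K[0,2],K[1,1]*t*p[:,1]/rho+K[1,2]],-1).astype(np.float32)
        return cv2.remap(g,q[:,:1],q[:,1:],cv2.INTER_LINEAR)[:,0].astype(float)
    def ang(c,rs,z,lo,hi):
        th=np.radians(np.arange(lo,hi,.1)); m=np.mean([samp(c,r,z,th) for r in rs],0)
        wt=np.clip((np.median(m)+m.min())/2-m,0,None); return np.degrees((wt*th).sum()/wt.sum()), m.min(), np.median(m)
    return ang
E
python3 - <<'E'
from h import *
ang=wrist_angles("pics/w3.png"); c=np.array([547.9,-288.1])
print("zero",ang(c,range(90,100,2),36,170,190)); print("idx",ang(c,range(50,72,3),40,150,190))
print(monitor.state()["eef_pos"])
E
```

```text
time_s: 8.0
eef_pos: [598.5, -322.5, 49.6]
tool_rot: [0.098, 0.995, -0.0, 0.0]
wrist_force: [-0.7, -2.0, -1.4]
width: 0.006
finger_force: 0.9
zero (np.float64(178.26491228070128), np.float64(9.8), np.float64(90.69999999999999))
idx (np.float64(168.82530365286388), np.float64(25.625), np.float64(172.8125))
[ 598.5755333  -322.4995387    49.56993079]
```

View pics/w3.png

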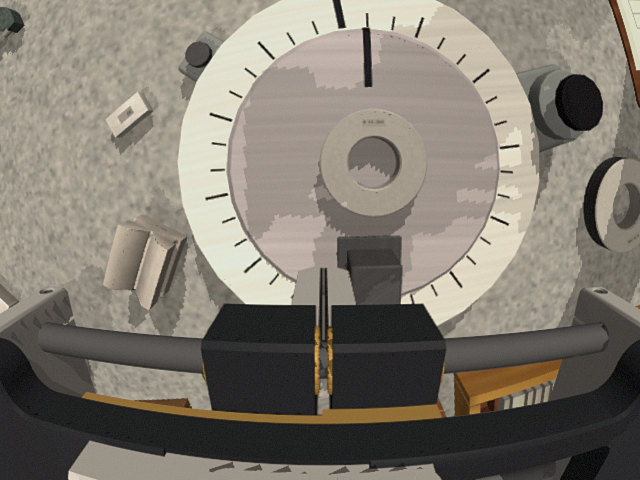

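The index line (367,57) is about 9.4° short of the zero line (338,12). The ring is still centred.

```bash
python3 -m crank '[[[0,0.13,0.20,0,2.3],[0,0.12,0.20,0,2.3],[0,0.12,0.21,0,2.3],[0,0.11,0.22,0,2.3],[0,0,0,0,0],[0,0,0,0,0],[0,0,0,0,0]]]'
python3 - <<'E'
from h import *
ang=wrist_angles("pics/w4.png"); c=np.array([547.9,-288.1])
print("zero",ang(c,range(90,100,2),36,170,190)); print("idx",ang(c,range(50,72,3),40,165,195))
E
```

```text
time_s: 8.93
eef_pos: [603.2, -313.2, 49.7]
tool_rot: [0.018, 1.0, 0.0, 0.0]
wrist_force: [0.9, -0.5, 0.3]
width: 0.006
finger_force: 0.4
zero (np.float64(178.29538942432882), np.float64(11.0), np.float64(89.6))
idx (np.float64(178.47845843150378), np.float64(28.625), np.float64(181.75))
```

```bash
python3 -m crank '[[[0,0,-0.8,0,0],[0,0,-0.8,0,0],[0,0,0,4,0],[0,0,0,6,0],[0,-1.5,3.5,0,0],[0,-2,4.7,0,0],[0,-2,4.7,0,0],[0,-2,4.7,0,0],[0,0,0,0,0],[0,0,0,0,0]]]'
python3 - <<'E'
from h import *
ang=wrist_angles("pics/w5.png"); c=np.array([547.9,-288.1])
print("zero",ang(c,range(90,100,2),36,170,190)); print("idx",ang(c,range(50,72,3),40,165,195))
t=viewer.snapshot("top"); cv2.imwrite("pics/t5.png",t); w5=cv2.imread("pics/w5.png")
cv2.imwrite("pics/m5.png",np.hstack([cv2.resize(t,(400,300)),cv2.resize(w5,(400,300))]))
i=viewer.camera_info("wrist");K=i["camera_matrix"];E=i["extrinsics"]
p=E[:3,:3]@[528.1,-166.7,60]+E[:3,3]; rho=np.hypot(*p[:2]); print("cap expected px",K[0,0]*np.arctan2(rho,p[2])*p[:2]/rho+K[:2,2])
print(K.tolist())
E
```

```text
time_s: 10.22
eef_pos: [528.8, -154.5, 149.9]
tool_rot: [0.017, 1.0, -0.001, 0.001]
wrist_force: [0.4, -0.3, -0.6]
width: 0.005
finger_force: 0.0
zero (np.float64(178.2026105690022), np.float64(18.2), np.float64(222.6))
idx (np.float64(178.3495263604879), np.float64(23.625), np.float64(178.375))
cap expected px [305.22509624 237.51069733]
[[371.64829954431775, 0.0, 323.0990879244432], [0.0, 371.64829954431775, 235.94295102560662], [0.0, 0.0, 1.0]]
```

View pics/m5.png

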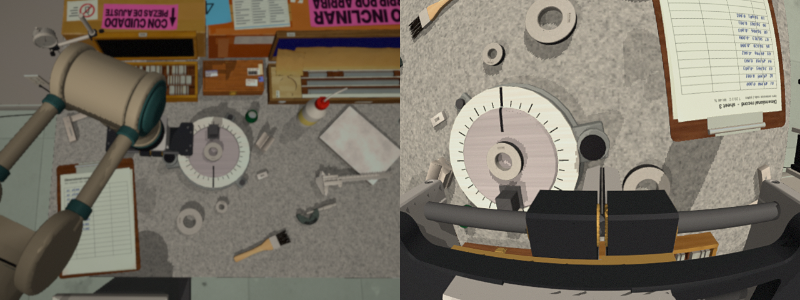

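The montage shows the index line in line with the zero line in both views: the wrist gives 178.35° against 178.20°, and the ring is central. The plunger cap, at about (307,237) in the full wrist picture, matches the predicted pixel. I'll move over it and press.

```bash
python3 -m crank '[[[0,-0.05,-1.25,0,0],[0,0,0,-4.5,0],[0,0,0,-3.5,0],[0,0,0,0,0],[0,0,0,0,0],[0,0,0,-0.3,0],[0,0,0,-0.3,0],[0,0,0,-0.3,0],[0,0,0,-0.3,0],[0,0,0,-0.3,0],[0,0,0,-0.3,0],[0,0,0,-0.1,0],[0,0,0,0,0],[0,0,0,0,0],[0,0,0,0,0]]]'
```

```text
time_s: 12.2
eef_pos: [527.8, -166.1, 52.1]
tool_rot: [0.017, 1.0, -0.0, 0.001]
wrist_force: [-2.2, 1.2, 12.9]
width: 0.005
finger_force: 6.3
```

On the stop (z 52.1, 13 N). I'll press a touch more, then retreat up and clear.

```bash
python3 -m crank '[[[0,0,0,-0.1,0],[0,0,0,0,0],[0,0,0,0,0]]]'; python3 -m crank '[[[0,0,0,0.5,0],[0,0,0,4,0],[0,0,0,6,0],[0,-3,5,0,0],[0,-3,5,0,0],[0,-3,5,0,0],[0,-3,5,0,0],[0,0,0,0,0],[0,0,0,0,0]]]'
python3 - <<'E'
from h import *
img=viewer.snapshot("top"); c=np.array([547.9,-288.1])
th=np.radians(np.arange(165,195,.25))
print("idx",np.degrees(th[np.argmin(np.mean([polar(img,"top",40,c,r,th) for r in range(46,72,3)],0))]),"zero",np.degrees(th[np.argmin(np.mean([polar(img,"top",36,c,r,th) for r in range(84,100,3)],0))]))
cv2.imwrite("pics/r6.png",rect(img,"top",40,c,140,2))
E
```

```text
time_s: 12.58
eef_pos: [527.9, -166.1, 52.0]
tool_rot: [0.017, 1.0, -0.0, 0.001]
wrist_force: [-3.5, 1.0, 17.9]
width: 0.006
finger_force: 9.2
time_s: 13.7
eef_pos: [408.1, 33.7, 154.5]
tool_rot: [0.017, 1.0, -0.0, 0.0]
wrist_force: [0.3, -0.3, 0.2]
width: 0.005
finger_force: 0.0
idx 179.25 zero 179.25
```

View pics/r6.png

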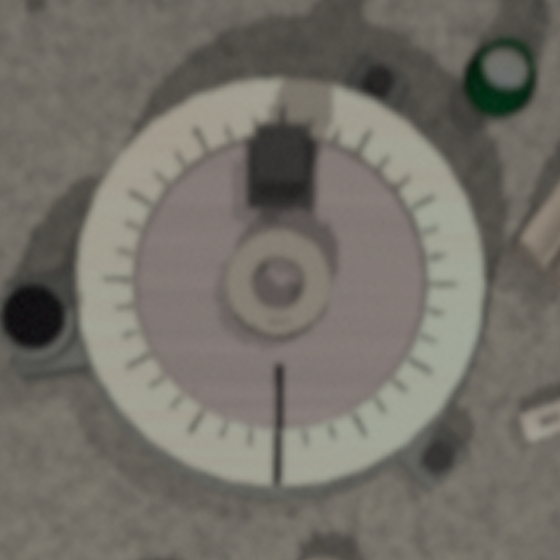

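The index line runs straight into the zero line at (278,430), the ring is central at (278,283), the cap (35,316) is down, and the loupe and the other objects in the crop are unmoved.

```bash
python3 -c "
from rig import manip; print(manip.sign_off())"
```

```text
the job is handed in; nothing more can be done
None
```

The turntable's index line is on the zero line (both read 179.25° from the top camera), the plunger was then pressed onto its stop, the setting ring is still central, and the job is handed in; no verdict came back.

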